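# Hang the stirrup clamp on the lock-up rack and bolt it in

## Robot

A 7-joint arm with a two-finger parallel gripper is mounted at the origin on the work surface. World frame = base frame: x ahead of the robot, y to its left, z up, the work surface at z = 0. Lengths are in m, angles in rad, forces in N, time in s.
With the tool pointing down it reaches from about 0.4 to 0.85 m from the base axis. Payload 10.4 kg.
Tool frame: the origin (TCP) lies on the centre line of the jaws, within the pads' length; the fingertips stand 17 mm ahead of it and the grasp point (between the pads) lies 2 mm behind it (manip.tcp_to_tips is the distance from the TCP to the fingertips, in m); z points along the fingers, x is the direction in which the jaws open and shut, and the axes are right-handed (so a half turn about z gives the same grasp; the last joint's range is limited). The gripper opens to 85 mm and grips with 20 to 120 N. Pads are 22 mm wide; open, the fingers measure 114 mm over their backs; the gripper's body (76 mm by 85 mm) begins 54 mm behind the grasp point. The pads swing forward as they close: fully open they stand 13 mm farther back than shut.
Start: joints at [1.15, 0.332, -0.065, 1.46, 0.022, 1.35, -0.088], TCP at [0.242, -0.576, 0.248] pointing down, gripper open.
Joint ranges: [-2.6, 2.6], [-0.5, 2.12], [-1.47, 1.34], [0.16, 2.42], [-1.27, 4.41], [0.06, 2.06], [-2.6, 2.6]. Speed limits (rad/s): [2.22, 2.22, 2.79, 2.79, 3.14, 3.14, 3.14].

## Interface

Orientations are given as a unit quaternion [x, y, z, w].
In Python, from workcell import manip gives the robot as it stands.
- The arm moves only by the shell command python3 -m pendant 'ROWS' [FORCE]. ROWS is JSON, a list of rows, each a list of 3 entries, a list of its own where there are three numbers: the shift along the world's x, y, z in cm, then the turn, a rotation vector about the world's x, y, z in degrees, then the closure in counts, from 0 (fully open) to 255 (shut). A call has 1 to 12 rows; each row shifts and turns the pose as measured when the row begins; what a row does not reach is not made up. A row lasts 1/8 s, in which the tool goes at most 62.5 mm and 10.7 degrees, less where a joint would pass 70% of its speed; a pose out of reach is approached as far as the arm can. A call is refused whole if a number of a shift passes 6.25 or a number of a turn 10.7, either way. A call with a gripper value outside its range is refused whole. The fingers move at their own pace and stop on an object; FORCE is the grip in N (left out, the last holds). Time passes only in rows, so rows that do not move let the fingers close. It gives the time, the measured TCP pose, the force and the opening at its end, in the units of the state.
- manip.get_obs(): the state, without advancing time (a new reading comes with each control period).
- manip.camera(name): name is "scene" or "side" or "wrist"; returns a dict with "pixels" (384x512x3 uint8, red, green, blue), "range_z" (384x512 float32, m along the optical axis (not along the pixel's ray), 0 where there is no reading), "K" (3x3 intrinsics, pixels), "dist" ([k1, k2, p1, p2, k3] as OpenCV has them; the pictures are not rectified), "origin" and "rotation" of the camera in the world; the wrist camera has in their place "hand_eye" (4x4, takes a point from camera to tool coordinates, whose origin is the TCP and whose axes are the tool frame's). Camera axes: x right, y down, z forward; pixel columns grow to the right and rows downward; lengths in m; the calibration is good to about 2 mm. A picture is of the moment at which its call begins: read the wrist's pose just before it.
- manip.hand_in(): hands the job in, once; it reports no verdict.
The state is a dict: "clock": time; "joint_pos": joint angles; "joint_velocities": joint speeds; "tau": joint torques, N m; "position": TCP position; "ee_rot": TCP orientation; "ft_force": force on the tool from outside, world axes, zero at the start; "torque": the same for the moment, N m; "grip_width": opening from 0.0 (shut) to 1.0 (fully open).
Only numpy, scipy, OpenCV 4.12 (cv2) and the standard library are available. Lean on these libraries where they do the work, as an engineer would, in place of code of your own. Each camera call takes 0.05 s, during which the arm holds its last target.

## Task

Put the steel stirrup clamp with the orange wing grip away: hang it astride the rack's steel rail, between the hinge post and the bolt post, square across it with one leg on each side. Then swing the yellow lock bar shut over it and slide the barrel bolt by its red knob fully home through the brass keeper on the bar. Leave the mug, the mallet and the spray can where they are.

Things in the scene. Friction and masses are not known exactly. Their poses are not given: they have to be found in the camera images.
- rack: Fixed rack on a wooden base 110 x 430 x 12 mm. Origin on the bench top under the rail's middle; x across the rail, y along it towards the lock bar's hinge, z up. Green posts, 26 mm square: hinge post y = +130 (top z = 188 mm), bolt post y = -125, third post y = -235. Steel bolt plate on those two, 52 mm wide, y = -105 to -255, top z = 215; bolt guides up to z = 242 at y = -118 and -243
- rail_mid (a point): Middle of the rail's top edge, 125 mm above the bench, half-way between hinge post and bolt post. The rail is a round steel bar of 16 mm diameter along the rack's y; axes as the rack's
- clamp_mid (a point): Loose steel clamp, 0.3 to 0.7 kg: an upside-down U on two legs, 68 mm wide (its x), 26 mm deep (its y), 130 mm tall with its grip. Legs 12 mm thick, 80 mm long, 44 mm free between them; crown 80 to 94 mm above the feet. This point: its centre, 65 mm above the feet, 15 mm below the crown's underside; z up. Hung, it lies 15 mm below the rail's top, and the grip's top 15 mm below the lock bar
- clamp_wing (a point): Centre of the clamp's orange wing grip, 117 mm above its feet, 52 mm above its centre: 42 mm along the clamp's x, 14 mm thick along its y, 26 mm tall, on a short neck above the crown; to be pinched across its 14 mm from above. Axes as the clamp's
- gate (a joint): Angle of the yellow lock bar in rad: 0 is shut (bar along the rail, straight above it, against its stop), up to 1.7 open (swung level to the rack's -x side, which faces the robot). About 0.15 N m of friction; it stays where it is left
- gate_hinge (a point): On the upright hinge axis of the lock bar, at the bar's half height, 202 mm above the bench. The bar is 12 mm thick, 25 mm tall (190 to 215 mm above the bench) and reaches 226 mm from the axis. Pushing on its side swings it. Axes turn with the bar: its free end lies towards -y, its opening side is -x
- gate_peg (a point): Centre of the black upright peg on top of the lock bar, 160 mm from the hinge axis: 16 mm diameter, 28 mm tall, for pushing or pulling the bar
- keeper (a point): Centre of the opening of the brass keeper (a staple) on top of the lock bar, 215 mm from the hinge axis: 18 mm wide, 18 mm long along the bar. With the bar shut it is in line with the bolt; with the bar not shut, a thrown bolt stops against it or bars its way
- bolt (a joint): Travel of the barrel bolt in m: 0 is fully back (nose 18 mm short of the keeper of the shut bar), 0.060 fully home, against its stop (nose 24 mm past the keeper). About 2.5 N of friction; it stays where it is left
- bolt_knob (a point): Centre of the bolt's upright red knob, 14 mm diameter, 29 mm tall, 28 mm above the bolt's axis (257 mm above the bench); at travel 0 it lies at the rack's y = -207 mm, and it moves along the rack's +y with the bolt
- bolt_nose (a point): The bolt's round nose, on its axis 229 mm above the bench; bolt 12 mm in diameter, 130 mm long, along the rack's y
- mug: Bystander: cream mug, 84 mm across, 95 mm tall, origin at the centre of its underside
- mallet: Bystander: rubber mallet lying down; origin under the middle of its black head (60 mm diameter, 100 mm long), wooden handle 250 mm along its -x
- can: Bystander: blue spray can, 66 mm across, 170 mm tall, origin at the centre of its underside
Not all that is in view belongs to the job. Several things look just like the part that bears clamp_mid: the one meant starts farthest to the robot's right.

How it is judged:
On the way, in this order (a step that is already met when the one before it is completed fails the run):
1. the clamp hangs astride the rail, let go (x of clamp_mid in the frame of rack between -0.02 and 0.02 m and y of clamp_mid in the frame of rack between -0.1 and 0.1 m and z of clamp_mid in the frame of rack between 0.103 and 0.117 m and contact force between clamp and rack above 1 N and angle between clamp_mid's own z axis and vertical below 0.2 rad and angle between the y axis of clamp_mid and the y axis of rack, either way round below 0.4 rad and contact force between the fingers and clamp below 0.2 N), for 0.2 s.
2. the lock bar is shut over the hung clamp (all of step 1 and value of joint gate below 0.03 rad), for 0.2 s.
3. the bolt is home in the keeper, bar shut (all of step 2 and value of joint bolt above 0.054 m), for 0.2 s.
At the end, for the whole second after the job is handed in: The clamp hangs free and still astride the rail: crown on the rail within 7 mm, centred within 20 mm across and 100 mm along it, upright within 0.2 rad, square within 0.4 rad; the lock bar is shut within 0.03 rad and the bolt is at least 54 of its 60 mm home in the keeper (all of step 3 and linear speed of clamp below 0.03 m/s); the robot touches nothing.
It fails at once if the mug is pushed more than 40 mm or tipped over (distance of mug from where it was at the start of the episode above 0.04 m or angle between mug's own z axis and vertical above 0.5 rad).
It fails at once if the mallet is pushed more than 40 mm or tipped over (distance of mallet from where it was at the start of the episode above 0.04 m or angle between mallet's own z axis and vertical above 0.5 rad).
It fails at once if the can is pushed more than 40 mm or tipped over (distance of can from where it was at the start of the episode above 0.04 m or angle between can's own z axis and vertical above 0.5 rad).
It also fails if it takes over 72 s, if anything falls off the work surface, if the arm or the gripper's body presses on something with over 40 N, if the wrist force passes 120 N, or if a joint passes its speed limit or range.

## Working session

There is one attempt and no reset: what is moved stays moved. The work goes in short steps, Python scripts to look and compute and a shell command to move; the robot and the scene stay as the last step left them, time stands still between calls to the robot, and variables do not carry over. Pictures are saved under pics/ and viewed, and the job is handed in when it is done.

```bash
mkdir -p pics; ls; cat > h.py <<'E'
import numpy as np, cv2
from workcell import manip
def snap(n,f):
    o=manip.get_obs(); c=manip.camera(n)
    cv2.imwrite('pics/'+f+'.png',cv2.cvtColor(c['pixels'],cv2.COLOR_RGB2BGR))
    np.savez('pics/'+f+'.npz',pos=o['position'],rot=o['ee_rot'],**c)
    return c
E
python3 - <<'E'
from h import *
print(manip.get_obs())
for n in ('scene','side','wrist'):
    c=snap(n,n+'0'); print(n,c['K'],c['dist'],c.get('origin'),c.get('rotation'),c.get('hand_eye'))
E
```

```text
pics
{'clock': 0.0, 'joint_pos': array([ 1.15036942,  0.33287548, -0.06466781,  1.4609446 ,  0.02158583,
        1.34991204, -0.08848098]), 'joint_velocities': array([ 3.96728573e-04,  9.19184321e-05,  5.82657218e-04,  8.39619493e-04,
        5.54243139e-04,  6.12323745e-04, -9.42637817e-04]), 'tau': array([-1.86951011e-04, -6.25452375e+01,  4.90501116e-02, -3.91601264e+01,
        1.61408808e-02,  9.87851643e-03,  2.02619566e-05]), 'position': array([ 0.24197876, -0.57586916,  0.24751202]), 'ee_rot': array([ 8.32892904e-01, -5.53433725e-01, -6.18900749e-04, -3.72569222e-04]), 'ft_force': array([0.71135355, 0.52164926, 0.82242063]), 'torque': array([ 0.03034017, -0.01414938,  0.0016856 ]), 'grip_width': 0.9989945316109118}
scene [[476.28693007   0.         250.72091514]
 [  0.         476.28693007 188.58154468]
 [  0.           0.           1.        ]] [-0.10011275  0.          0.          0.          0.        ] [1.24126401 0.66861537 0.93556728] [ 0.36602615  0.81740057 -0.40553665 -0.1828146 ] None
side [[363.66947488   0.         256.69711817]
 [  0.         363.66947488 189.92924138]
 [  0.           0.           1.        ]] [-0.01059893  0.          0.          0.          0.        ] [-0.0677737   0.90349401  0.84563085] [-0.22963696  0.84670278 -0.46095175  0.13373388] None
wrist [[339.40993188   0.         257.68559047]
 [  0.         339.40993188 191.60270383]
 [  0.           0.           1.        ]] [0.0251759 0.        0.        0.        0.       ] None None [[ 9.99999317e-01 -1.15353821e-03 -1.87722594e-04  4.01354182e-04]
 [ 1.15370467e-03  9.48681185e-01  3.16232000e-01 -8.09017363e-02]
 [-1.86696803e-04 -3.16232001e-01  9.48681868e-01 -1.24719976e-01]
 [ 0.00000000e+00  0.00000000e+00  0.00000000e+00  1.00000000e+00]]
```

View pics/scene0.png

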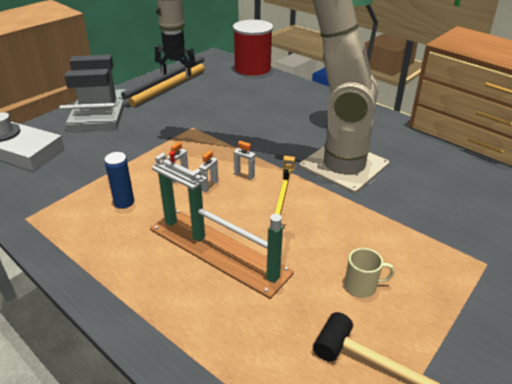

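View pics/side0.png

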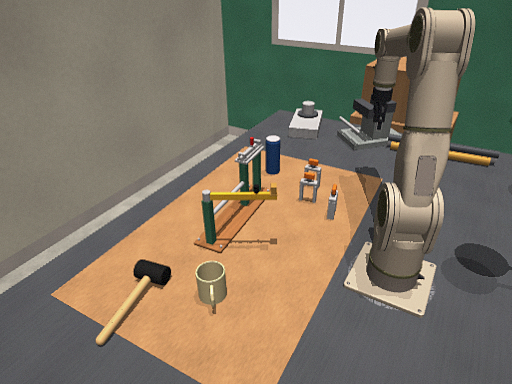

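View pics/wrist0.png

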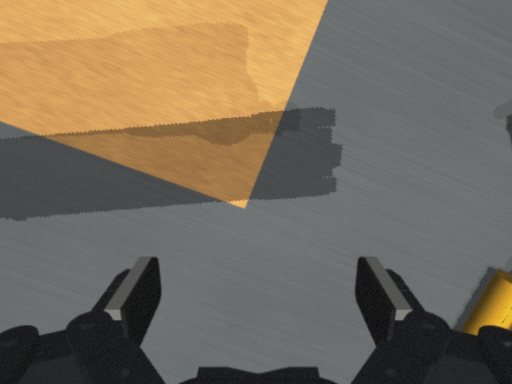

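The scene view shows three orange-gripped clamps at about (177,155), (208,165) and (244,155). The rack is at (165–290, 150–290), the yellow bar stands open towards the robot, the mug is at (365,272), the mallet at (335,335) and the can at (120,180). Next I measure them.

```bash
cat >> h.py <<'E'
from scipy.spatial.transform import Rotation as R
def pose(d):
    if 'origin' in d and d['origin'].shape==(3,): return R.from_quat(d['rotation']).as_matrix() , d['origin']
    H=d['hand_eye']; T=R.from_quat(d['rot']).as_matrix()
    return T@H[:3,:3], T@H[:3,3]+d['pos']
def load(f):
    return dict(np.load('pics/'+f+'.npz',allow_pickle=True))
def cloud(d):
    h,w=d['range_z'].shape
    u,v=np.meshgrid(np.arange(w),np.arange(h))
    p=cv2.undistortPoints(np.stack([u,v],-1).reshape(-1,1,2).astype(np.float64),d['K'],d['dist']).reshape(h,w,2)
    M,o=pose(d); z=d['range_z'][...,None]
    c=np.concatenate([p*z,z],-1)
    return c@M.T+o
def ray(d,u,v,h):
    M,o=pose(d); p=cv2.undistortPoints(np.array([[[u,v]]],float),d['K'],d['dist'])[0,0]
    r=M@np.array([p[0],p[1],1]); return o+r*(h-o[2])/r[2]
def mask(d,name):
    hsv=cv2.cvtColor(d['pixels'],cv2.COLOR_RGB2HSV); H,S,V=[hsv[...,i].astype(int) for i in range(3)]
    return {'orange':(H>=6)&(H<=14)&(S>190)&(V>140),'yellow':(H>=20)&(H<=30)&(S>160)&(V>120),
    'red':((H<5)|(H>174))&(S>170)&(V>80),'green':(H>=65)&(H<=95)&(S>80),'black':(V<50)}[name]
def comps(d,name,amin=8):
    m=mask(d,name).astype(np.uint8); n,l,s,c=cv2.connectedComponentsWithStats(m); P=cloud(d)
    for i in range(1,n):
        if s[i,4]<amin: continue
        q=P[(l==i)&(d['range_z']>0)]
        if len(q)==0: continue
        md=np.median(q,0)
        if abs(md[1])>1 or md[0]>1.3 or md[0]<-.2: continue
        print(name,'px',c[i].round(1),'n',s[i,4],'med',md.round(3),'min',np.percentile(q,3,axis=0).round(3),'max',np.percentile(q,97,axis=0).round(3))
E
python3 - <<'E'
from h import *
for f in ('scene0','side0'):
    d=load(f); print(f,pose(d)[0][:,2])
    P=cloud(d); print('bench z',P[300,200],P[230,300])
    for n in ('orange','yellow','red','green'): comps(d,n)
E
python3 - <<'E'
import cv2
a=cv2.imread('pics/scene0.png')[125:300,90:310]; b=cv2.imread('pics/side0.png')[125:300,190:410]
import numpy as np
cv2.imwrite('pics/crop0.png',cv2.resize(np.hstack([a[:, :200],b[:,:200]]),None,fx=2,fy=2,interpolation=cv2.INTER_CUBIC))
E
```

```text
scene0 [-0.59573957 -0.52914194 -0.60423769]
bench z [0.74798103 0.06235304 0.0017345 ] [0.37462984 0.09135756 0.00246657]
orange px [175.6 146.5] n 29 med [ 0.438 -0.369  0.126] min [ 0.416 -0.371  0.116] max [ 0.453 -0.365  0.13 ]
orange px [244.6 145.4] n 39 med [ 0.283 -0.207  0.125] min [ 0.274 -0.23   0.114] max [ 0.289 -0.197  0.131]
orange px [206.9 155.6] n 23 med [ 0.41  -0.255  0.125] min [ 0.384 -0.262  0.116] max [ 0.42  -0.251  0.131]
yellow px [281.4 196.5] n 176 med [0.503 0.115 0.215] min [0.445 0.082 0.202] max [0.557 0.145 0.218]
red px [171.9 155.4] n 36 med [ 0.609 -0.166  0.263] min [ 0.444 -0.37   0.107] max [ 0.613 -0.162  0.273]
green px [167.6 199.6] n 466 med [ 0.619 -0.197  0.105] min [ 0.601 -0.213  0.022] max [ 0.623 -0.193  0.182]
green px [196.4 213.3] n 511 med [ 0.611 -0.087  0.108] min [ 0.592 -0.103  0.022] max [ 0.615 -0.083  0.19 ]
green px [273.9 254. ] n 589 med [0.59  0.166 0.112] min [0.571 0.15  0.026] max [0.593 0.171 0.185]
side0 [ 0.43816881 -0.71915777 -0.53927747]
bench z [ 0.45764067  0.37255144 -0.00075277] [ 0.34159415 -0.0690136  -0
[... 279 characters left out ...]
 0.126] min [ 0.27  -0.229  0.11 ] max [ 0.284 -0.197  0.133]
yellow px [240.8 195.3] n 384 med [0.48  0.103 0.206] min [0.396 0.054 0.192] max [0.56  0.15  0.217]
red px [251.2 140.4] n 23 med [ 0.604 -0.167  0.26 ] min [ 0.601 -0.341  0.161] max [ 0.713 -0.161  0.273]
green px [256.6 170.8] n 202 med [ 0.601 -0.198  0.114] min [ 0.595 -0.218  0.029] max [ 0.617 -0.192  0.177]
green px [244.  176.3] n 183 med [ 0.59  -0.088  0.148] min [ 0.586 -0.106  0.083] max [ 0.607 -0.083  0.194]
green px [209.1 221.7] n 388 med [0.568 0.167 0.106] min [0.564 0.145 0.02 ] max [0.586 0.17  0.183]
green px [244.3 202.4] n 29 med [ 0.594 -0.087  0.023] min [ 0.587 -0.104  0.016] max [ 0.607 -0.081  0.033]
```

View pics/crop0.png

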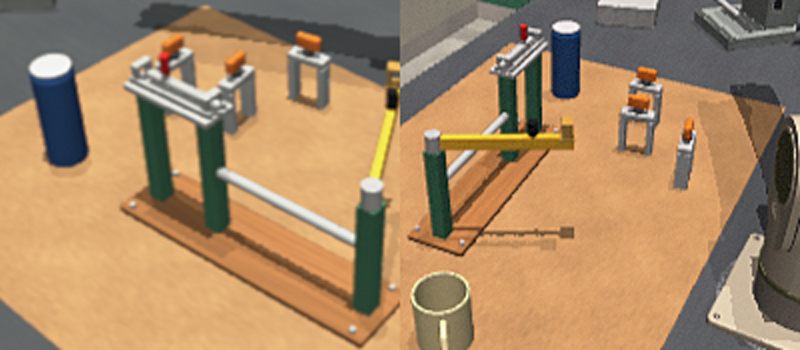

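Three clamps could be the one meant. Their grips are at scene px (176,146), world (0.434,−0.37); (207,156), world (0.40,−0.256); and (245,145), world (0.279,−0.21). The robot's right is −y, so the one meant is at (176,146) in scene and (313,161) in side. I'll move above it, confirm with a wrist crop, and refine the position.

```bash
python3 -m pendant '[[[3,3,1],[0,0,-4],0],[[4,4,1],[0,0,-4],0],[[4,4,1],[0,0,-4],0],[[4,4,1],[0,0,-4],0],[[3,3,0],[0,0,-4],0],[[0,0,0],[0,0,0],0]]' 60
python3 - <<'E'
from h import *
snap('wrist','w1'); d=load('w1'); comps(d,'orange'); comps(d,'red')
d=load('scene0'); P=cloud(d); hsv=cv2.cvtColor(d['pixels'],cv2.COLOR_RGB2HSV)
m=(hsv[...,0]>100)&(hsv[...,0]<125)&(hsv[...,1]>150); m[:,:100]=0;m[:,140:]=0; print('can',np.median(P[m],0),P[m].min(0),P[m].max(0))
E
```

```text
clock: 0.9
position: [0.425, -0.3887, 0.2868]
ee_rot: [0.72, -0.694, -0.002, -0.001]
ft_force: [-0.3, 0.2, 0.1]
grip_width: 1.005
orange px [115.3 196.9] n 202 med [ 0.402 -0.265  0.128] min [ 0.382 -0.271  0.126] max [ 0.42  -0.254  0.129]
orange px [245. 184.] n 81 med [ 0.418 -0.378  0.129] min [ 0.414 -0.381  0.127] max [ 0.424 -0.373  0.13 ]
orange px [ 76.1 307.5] n 126 med [ 0.284 -0.213  0.128] min [ 0.279 -0.23   0.126] max [ 0.288 -0.199  0.129]
orange px [ 71.1 316.6] n 13 med [ 0.273 -0.208  0.128] min [ 0.272 -0.293  0.127] max [ 0.383 -0.204  0.26 ]
can [ 0.65534226 -0.37356712  0.09176864] [ 0.61863996 -0.40621656  0.00742152] [1.24126401 0.66861537 0.93556728]
```

View pics/w1.png

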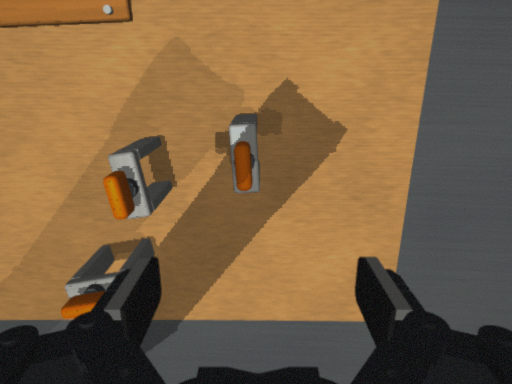

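The wrist view shows three grips, and the one meant is at (243,165), partly in shadow. The others are at (118,195) and (85,305), further left. Next I'll get its axis with a looser mask and an enlarged crop.

```bash
python3 - <<'E'
from h import *
d=load('w1'); hsv=cv2.cvtColor(d['pixels'],cv2.COLOR_RGB2HSV).astype(int)
sub=np.zeros(hsv.shape[:2],bool); sub[120:210,225:265]=1
m=sub&(hsv[...,0]<13)&(hsv[...,1]>205)
P=cloud(d); z=P[...,2]
print(m.sum()); ys,xs=np.nonzero(m); print(xs.min(),xs.max(),ys.min(),ys.max())
r=cv2.minAreaRect(np.stack([xs,ys],1).astype(np.float32)); print(r)
q=P[m]; t=q[q[:,2]>.124]; print('top',len(t),t.mean(0),t.min(0),t.max(0))
c=np.array([ray(d,u,v,.129) for u,v in zip(xs,ys)]); c=c[(q[:,2]>.12)]
box=cv2.minAreaRect((c[:,:2]*1000).astype(np.float32)); print('grip rect mm',box)
# crown
k=sub&(z>.086)&(z<.1)&~m; t=P[k]; print('crown',t.mean(0).round(4),cv2.minAreaRect((P[sub&(z>.086)][:,:2]*1000).astype(np.float32)))
a=d['pixels'][90:230,90:280,::-1]; o=cv2.resize(a,None,fx=4,fy=4,interpolation=cv2.INTER_CUBIC); cv2.imwrite('pics/w1c.png',o)
E
```

```text
61
235 250 142 182
((242.44139099121094, 161.7965545654297), (39.52964782714844, 14.865140914916992), 85.2363510131836)
top 57 [ 0.43657671 -0.37618574  0.12746085] [ 0.41974615 -0.38182218  0.12411705] [ 0.45239505 -0.36836548  0.13043263]
grip rect mm ((436.72564697265625, -375.0890808105469), (32.75764083862305, 12.685484886169434), 6.199306964874268)
crown [ 0.4397 -0.3755  0.0925] ((451.75897216796875, -374.3918762207031), (108.07711029052734, 28.646747589111328), 1.832298994064331)
```

View pics/w1c.png

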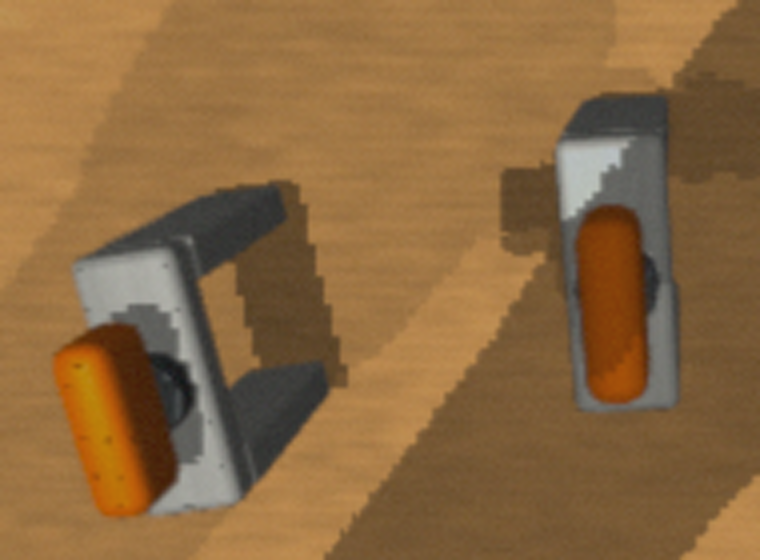

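```bash
python3 - <<'E'
from h import *
d=load('w1')
f=lambda x,y,h: ray(d,90+x/4-.4,90+y/4-.4,h)
C=[f(x,y,.094) for x,y in ((557,140),(668,133),(680,405),(578,410))]
for c in C: print(c.round(4))
c=np.mean(C,0); e=(C[0]+C[1]-C[2]-C[3])/2; print('crown',c, np.degrees(np.arctan2(e[1],e[0])),np.linalg.norm(e))
print('grip',f(612,303,.127),f(608,206,.127),f(618,403,.127))
o=manip.get_obs(); Rm=R.from_quat(o['ee_rot']).as_matrix(); print(o['position'],Rm.round(3))
E
```

```text
[ 0.4643 -0.3602  0.094 ]
[ 0.4668 -0.3858  0.094 ]
[ 0.4008 -0.391   0.094 ]
[ 0.3986 -0.3658  0.094 ]
crown [ 0.4326139  -0.37570111  0.094     ] 4.686886871327995 0.0660468784473927
grip [ 0.43436913 -0.37506791  0.127     ] [ 0.45530364 -0.37380801  0.127     ] [ 0.41173663 -0.37684807  0.127     ]
[ 0.42346448 -0.39054079  0.28681522] [[ 0.034 -0.999 -0.002]
 [-0.999 -0.034  0.004]
 [-0.004  0.002 -1.   ]]
```

```bash
python3 -m pendant '[[[1,1.5,-1.8],[0,0,2.5],0],[[0,0,-4],[0,0,0],0],[[0,0,-4],[0,0,0],0],[[0,0,0],[0,0,0],0],[[0,0,0],[0,0,0],0]]' 60
python3 - <<'E'
from h import *
o=manip.get_obs(); Rm=R.from_quat(o['ee_rot']).as_matrix(); print(o['position'],np.degrees(np.arctan2(Rm[1,0],Rm[0,0])),Rm[:,2])
snap('wrist','w2')
E
```

```text
clock: 1.58
position: [0.4314, -0.3752, 0.1831]
ee_rot: [0.736, -0.678, -0.003, -0.0]
ft_force: [-0.2, -1.1, 1.2]
grip_width: 0.998
[ 0.43136459 -0.37517429  0.18312715] -85.30078217484254 [-0.00432212  0.0053333  -0.99997644]
```

View pics/w2.png

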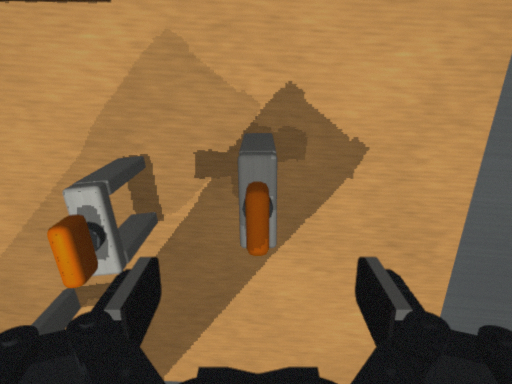

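The grip is at (258,218), midway between the fingers and square to them. Now I descend and close.

```bash
python3 -m pendant '[[[0.2,0,-3],[0,0,0],0],[[0,0,-3],[0,0,0],0],[[0,0,0],[0,0,0],0],[[0,0,0],[0,0,0],0]]' 60
python3 - <<'E'
from h import *
o=manip.get_obs(); print(o['position'])
snap('wrist','w3')
E
```

```text
clock: 2.12
position: [0.4361, -0.3778, 0.1289]
ee_rot: [0.735, -0.678, 0.002, -0.001]
ft_force: [0.1, -0.1, 0.3]
grip_width: 1.003
[ 0.43612561 -0.37780499  0.12889683]
```

View pics/w3.png

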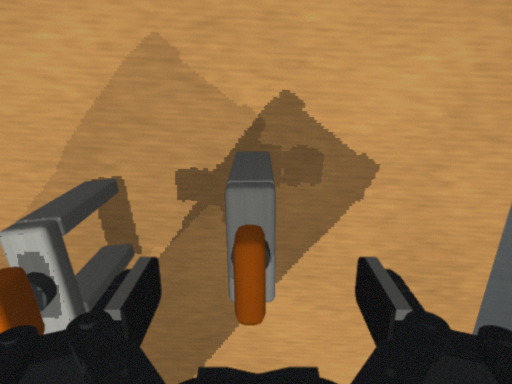

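```bash
python3 -m pendant '[[[-0.2,0.25,-1.1],[0,0,0],0],[[0,0,0],[0,0,0],100],[[0,0,0],[0,0,0],180],[[0,0,0],[0,0,0],255],[[0,0,0],[0,0,0],255],[[0,0,0],[0,0,0],255],[[0,0,0],[0,0,0],255]]' 60
```

```text
clock: 3.05
position: [0.4351, -0.3755, 0.1206]
ee_rot: [0.735, -0.678, 0.003, -0.001]
ft_force: [-0.2, 1.0, 0.1]
grip_width: 0.151
```

The gripper stopped at about 13 mm, which fits the 14 mm grip. Lifting, then carrying along the robot side of the rack.

```bash
python3 -m pendant '[[[0,0,1.5],[0,0,0],255],[[0,0,3],[0,0,0],255],[[0,0,4],[0,0,0],255],[[0,0,4],[0,0,0],255],[[0,0,4],[0,0,0],255],[[0,2,2],[0,0,0],255],[[0.5,3,0],[0,0,0],255],[[0.5,3,0],[0,0,0],255],[[0,0,0],[0,0,0],255]]' 60
python3 - <<'E'
from h import *
print(manip.get_obs()['position'])
snap('wrist','w4');snap('scene','s4')
E
```

```text
clock: 4.18
position: [0.441, -0.2912, 0.3119]
ee_rot: [0.735, -0.678, -0.0, -0.001]
ft_force: [0.5, -0.2, -6.3]
grip_width: 0.155
[ 0.44101952 -0.29116272  0.31194892]
```

View pics/w4.png

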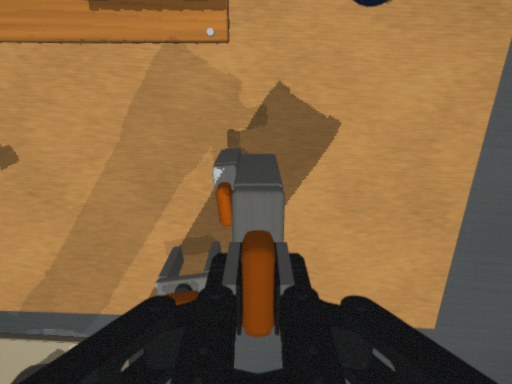

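View pics/s4.png

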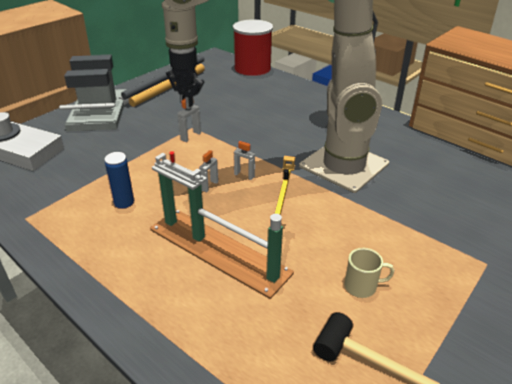

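The clamp is held (6 N lifted) in the scene at (188,120), and the two lookalikes stay put. I'll carry on to beside the rail.

```bash
python3 -m pendant '[[[0.5,4,0],[0,0,0],255],[[0.8,5,0],[0,0,0],255],[[0.8,5,0],[0,0,0],255],[[0.8,5,0],[0,0,0],255],[[0.5,4,0],[0,0,0],255],[[0.5,2.5,0],[0,0,0],255],[[0,0,0],[0,0,0],255]]' 60
python3 - <<'E'
from h import *
print(manip.get_obs()['position'])
snap('wrist','w5');snap('scene','s5')
E
```

```text
clock: 5.15
position: [0.4771, -0.0388, 0.3111]
ee_rot: [0.73, -0.684, -0.001, 0.001]
ft_force: [-0.2, -1.0, -6.8]
grip_width: 0.15
[ 0.47709286 -0.03881632  0.31109684]
```

View pics/w5.png

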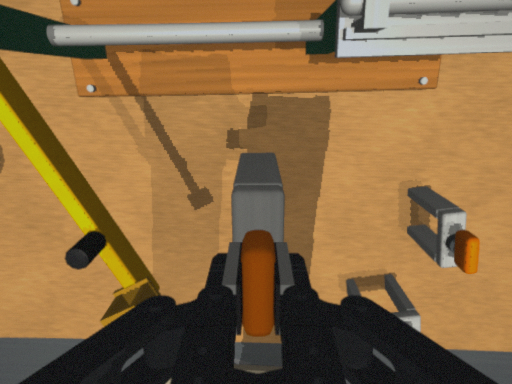

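The wrist view shows the rail from (55,34) to (320,31), base corner screws at (91,88) and (424,81), and the open bar with its peg at (85,250).

```bash
python3 - <<'E'
from h import *
d=load('w5'); g=cv2.cvtColor(d['pixels'],cv2.COLOR_RGB2HSV).astype(int)
P=cloud(d)
pts=[]
for u in range(120,300,15):
    col=g[:70,u]; m=(col[:,1]<60)&(col[:,2]>90); ys=np.nonzero(m)[0]
    a=ray(d,u,(ys.min()+ys.max())/2,.117); pts.append(a)
    if u%60==0: print(u,ys.min(),ys.max(),a.round(4), P[(ys.min()+ys.max())//2,u].round(4))
pts=np.array(pts); k,b=np.polyfit(pts[:,1],pts[:,0],1); print('rail x=',k,'*y+',b,'yaw deg',np.degrees(np.arctan(-k)))
print('base edge',ray(d,78,96,.012),ray(d,438,88,.012)); print('screws',ray(d,91,88,.012),ray(d,424,81,.012))
print('peg top center approx',ray(d,76,257,.243),'base',ray(d,95,240,.215))
print('bar end',ray(d,148,290,.215))
for f in ('scene0',):
    d=load(f); print('hinge top',ray(d,276,220,.2))
E
```

```text
120 25 44 [0.5846 0.0848 0.117 ] [0.5844 0.0826 0.1231]
180 24 43 [0.5889 0.0341 0.117 ] [0.5887 0.0327 0.1237]
240 22 41 [ 0.5939 -0.0167  0.117 ] [ 0.5936 -0.017   0.1228]
rail x= -0.08787258485535404 *y+ 0.5922199867156624 yaw deg 5.021829250662999
base edge [0.52259838 0.17834477 0.012     ] [ 0.55909578 -0.24810609  0.012     ]
screws [0.53286688 0.16215703 0.012     ] [ 0.56592352 -0.22994937  0.012     ]
peg top center approx [0.44266035 0.07403796 0.243     ] base [0.44043525 0.07498557 0.215     ]
bar end [0.40074507 0.03886936 0.215     ]
hinge top [0.56771647 0.15017787 0.2       ]
```

The rail line gives yaw 5.0° with the rail's middle at about (0.590, 0.028). The base edge measures 428 mm against 430 mm. Now I move over the rail.

```bash
python3 -m pendant '[[[3,1.5,0],[0,0,1],255],[[3,1.8,0],[0,0,0.5],255],[[3,1.8,0],[0,0,0],255],[[2,1.2,-1],[0,0,0],255],[[0,0,0],[0,0,0],255],[[0,0,0],[0,0,0],255]]' 60
python3 - <<'E'
from h import *
o=manip.get_obs();Rm=R.from_quat(o['ee_rot']).as_matrix(); print(o['position'],np.degrees(np.arctan2(Rm[1,0],Rm[0,0])),Rm[:,2])
snap('wrist','w6');snap('scene','s6');snap('side','d6')
a=cv2.imread('pics/s6.png')[100:290,130:310];b=cv2.imread('pics/d6.png')[90:280,170:350]
cv2.imwrite('pics/c6.png',cv2.resize(np.hstack([a,b]),None,fx=2.2,fy=2.2,interpolation=cv2.INTER_CUBIC))
E
```

```text
clock: 6.0
position: [0.5901, 0.0106, 0.299]
ee_rot: [0.732, -0.682, -0.0, 0.004]
ft_force: [-0.3, -0.8, -6.2]
grip_width: 0.146
[0.59010656 0.01063575 0.2989687 ] -85.94872877084968 [-0.00628738 -0.00555747 -0.99996479]
```

View pics/c6.png

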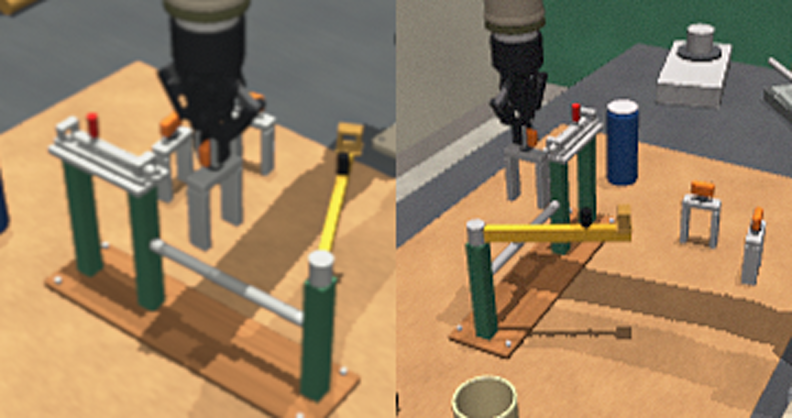

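View pics/w6.png

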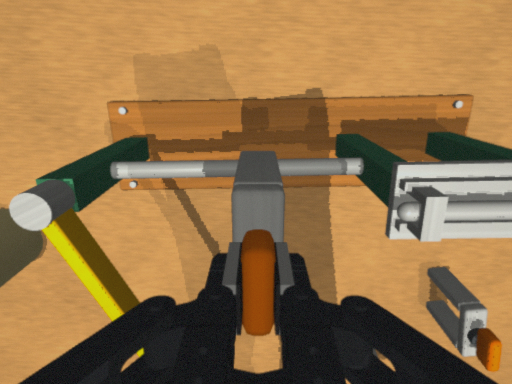

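The clamp is over the rail with the bar well clear. I'll shift it to mid-rail, then lower it in stages.

```bash
python3 -m pendant '[[[0,1.5,-1],[0,0,1],255],[[0,0,-2],[0,0,0],255],[[0,0,-1],[0,0,0],255],[[0,0,0],[0,0,0],255],[[0,0,0],[0,0,0],255]]' 60
python3 - <<'E'
from h import *
o=manip.get_obs();Rm=R.from_quat(o['ee_rot']).as_matrix(); print(o['position'],np.degrees(np.arctan2(Rm[1,0],Rm[0,0])),Rm[:,2])
snap('wrist','w7');snap('scene','s7');snap('side','d7')
a=cv2.imread('pics/s7.png')[100:290,130:310];b=cv2.imread('pics/d7.png')[90:280,170:350]
cv2.imwrite('pics/c7.png',cv2.resize(np.hstack([a,b]),None,fx=2.2,fy=2.2,interpolation=cv2.INTER_CUBIC))
E
```

```text
clock: 6.78
position: [0.5891, 0.0292, 0.2588]
ee_rot: [0.739, -0.674, 0.001, 0.003]
ft_force: [0.5, 0.1, -5.9]
grip_width: 0.149
[0.58909002 0.02921523 0.2588186 ] -84.70906595762975 [-0.00338258 -0.00547213 -0.99997931]
```

View pics/c7.png

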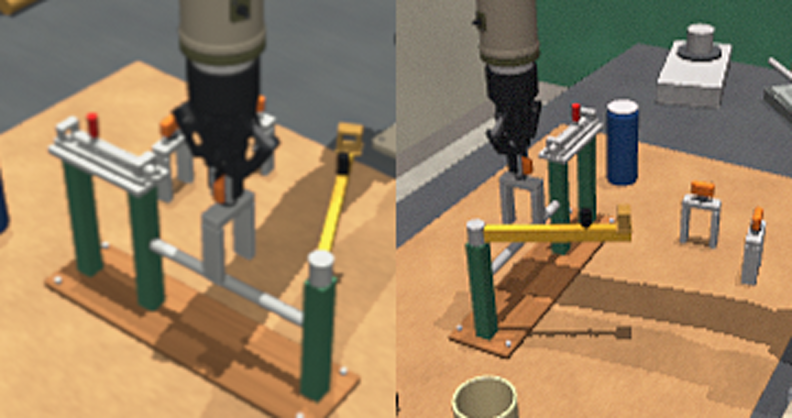

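View pics/w7.png

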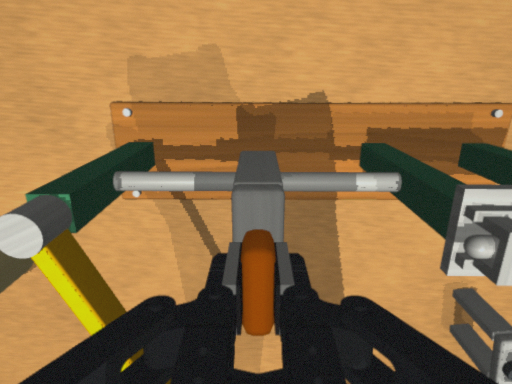

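```bash
python3 -m pendant '[[[0.15,0,-2],[0,0,0],255],[[0,0,-2],[0,0,0],255],[[0,0,-2],[0,0,0],255],[[0,0,-0.5],[0,0,0],255],[[0,0,0],[0,0,0],255]]' 60
python3 - <<'E'
from h import *
d=load('w7'); g=cv2.cvtColor(d['pixels'],cv2.COLOR_RGB2HSV).astype(int); pts=[]
for u in list(range(130,200,10))+list(range(300,370,10)):
    m=(g[160:205,u,1]<60)&(g[160:205,u,2]>80); ys=160+np.nonzero(m)[0]; pts.append(ray(d,u,(ys.min()+ys.max())/2,.117))
pts=np.array(pts); k,b=np.polyfit(pts[:,1],pts[:,0],1); print('rail',k,b,'at .029',k*.029+b)
print(manip.get_obs()['position'])
snap('wrist','w8');snap('scene','s8');snap('side','d8')
a=cv2.imread('pics/s8.png')[100:290,130:310];b=cv2.imread('pics/d8.png')[90:280,170:350]
cv2.imwrite('pics/c8.png',cv2.resize(np.hstack([a,b]),None,fx=2.2,fy=2.2,interpolation=cv2.INTER_CUBIC))
E
```

```text
clock: 7.55
position: [0.5904, 0.0285, 0.1886]
ee_rot: [0.739, -0.674, 0.0, 0.003]
ft_force: [0.2, 0.9, -6.0]
grip_width: 0.148
rail -0.08930352611600334 0.592351446523458 at .029 0.5897616442660939
[0.59037155 0.02852016 0.18858095]
```

View pics/c8.png

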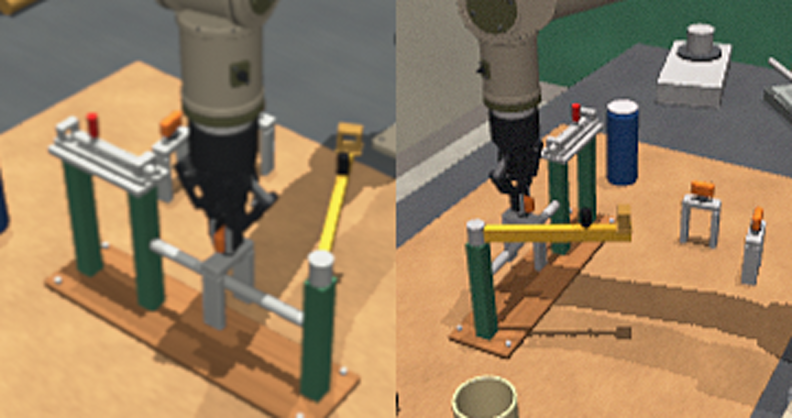

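The legs straddle the rail, one on each side, with no side force. I'll lower until the crown takes the weight.

```bash
python3 -m pendant '[[[0,0,-1.2],[0,0,0],255],[[0,0,-0.6],[0,0,0],255],[[0,0,-0.3],[0,0,0],255],[[0,0,0],[0,0,0],255]]' 60
```

```text
clock: 8.2
position: [0.5912, 0.0286, 0.1679]
ee_rot: [0.739, -0.674, 0.001, 0.002]
ft_force: [0.3, 0.8, -5.5]
grip_width: 0.152
```

```bash
python3 -m pendant '[[[0,0,-0.25],[0,0,0],255],[[0,0,-0.1],[0,0,0],255],[[0,0,0],[0,0,0],255]]' 60
```

```text
clock: 8.57
position: [0.5918, 0.0287, 0.1662]
ee_rot: [0.739, -0.674, 0.002, 0.002]
ft_force: [-1.1, 0.2, -6.5]
grip_width: 0.151
```

```bash
python3 -m pendant '[[[-0.1,0,-0.3],[0,0,0],255],[[0,0,-0.2],[0,0,0],255],[[0,0,0],[0,0,0],255]]' 60
```

```text
clock: 8.95
position: [0.592, 0.0288, 0.1663]
ee_rot: [0.738, -0.674, 0.004, 0.001]
ft_force: [-0.6, 0.4, -6.6]
grip_width: 0.148
```

```bash
python3 -m pendant '[[[-0.1,0,-0.5],[0,0,0],255],[[0,0,0],[0,0,0],255]]' 60; python3 -m pendant '[[[0,0,-0.4],[0,0,0],255],[[0,0,0],[0,0,0],255]]' 60
```

```text
clock: 9.2
position: [0.5928, 0.029, 0.1665]
ee_rot: [0.738, -0.674, 0.007, -0.001]
ft_force: [-0.2, 0.5, -6.0]
grip_width: 0.148
clock: 9.45
position: [0.5937, 0.0292, 0.1663]
ee_rot: [0.738, -0.675, 0.009, -0.002]
ft_force: [-0.2, 0.0, -5.9]
grip_width: 0.152
```

z is stuck with no change in wrist force, so I'll check the joint limits and look for an arm contact before pushing further.

```bash
python3 - <<'E'
from h import *
o=manip.get_obs(); print(o['joint_pos'].round(3),o['tau'].round(1)); 
snap('wrist','w9');snap('scene','s9');snap('side','d9')
a=cv2.imread('pics/s9.png')[20:290,130:330];b=cv2.imread('pics/d9.png')[20:290,170:370]
cv2.imwrite('pics/c9.png',cv2.resize(np.hstack([a,b]),None,fx=2,fy=2,interpolation=cv2.INTER_CUBIC))
E
```

```text
[ 0.309  0.365 -0.541  1.639  0.213  1.182 -1.763] [ -0.  -61.5  -7.1 -40.    0.2  -0.3  -0. ]
```

View pics/c9.png

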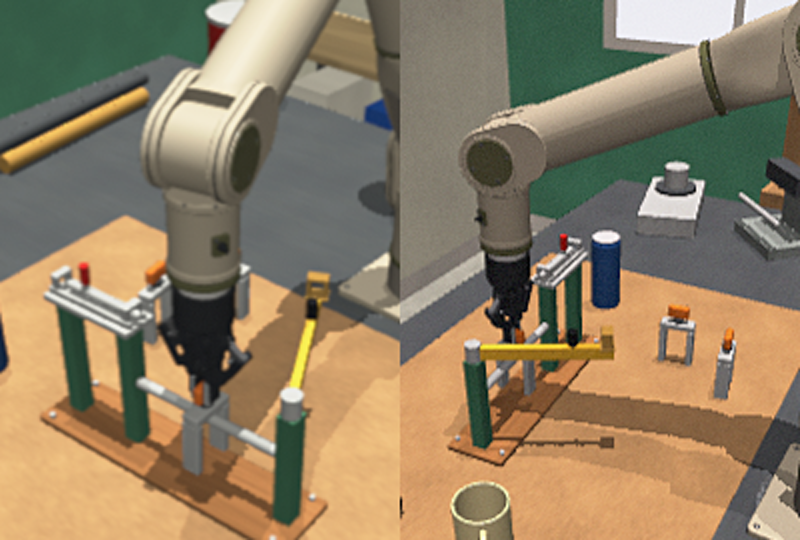

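View pics/w9.png

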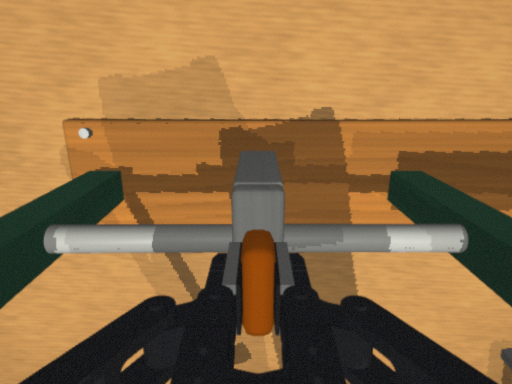

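There is no arm contact and the joints are well inside their ranges. z = 0.166 matches the hung height computed from the grasp (0.1656), so the crown is on the rail; the hold row simply relaxes the push. Now I release.

```bash
python3 -m pendant '[[[0,0,0],[0,0,0],180],[[0,0,0],[0,0,0],150],[[0,0,0],[0,0,0],100],[[0,0,0],[0,0,0],60],[[0,0,0],[0,0,0],60]]' 60
python3 - <<'E'
from h import *
snap('wrist','w10')
E
```

```text
clock: 10.22
position: [0.595, 0.0294, 0.1653]
ee_rot: [0.738, -0.675, 0.009, -0.003]
ft_force: [0.0, -0.3, 0.7]
grip_width: 0.763
```

View pics/w10.png

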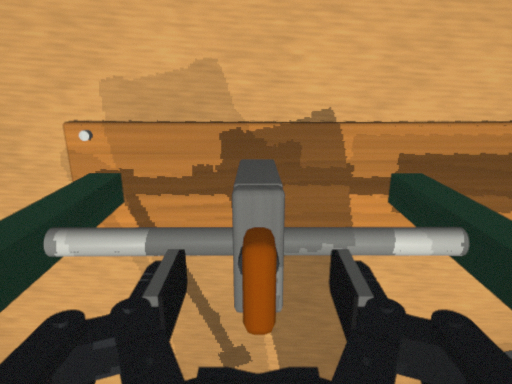

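Released, and the clamp hangs square at (258,235). I'll back straight up and look.

```bash
python3 -m pendant '[[[0,0,1],[0,0,0],60],[[0,0,3],[0,0,0],60],[[0,0,5],[0,0,0],60],[[0,0,5],[0,0,0],60],[[0,0,3],[0,0,0],60],[[0,0,0],[0,0,0],60]]'
python3 - <<'E'
from h import *
o=manip.get_obs();Rm=R.from_quat(o['ee_rot']).as_matrix(); print(o['position'],Rm[:,2].round(4))
snap('wrist','w11');snap('scene','s11');snap('side','d11')
a=cv2.imread('pics/s11.png')[100:290,130:310];b=cv2.imread('pics/d11.png')[90:280,170:350]
cv2.imwrite('pics/c11.png',cv2.resize(np.hstack([a,b]),None,fx=2.2,fy=2.2,interpolation=cv2.INTER_CUBIC))
for f in ('s11','d11','w11'):
    d=load(f); comps(d,'orange'); comps(d,'red')
E
```

```text
clock: 11.02
position: [0.5938, 0.0298, 0.3444]
ee_rot: [0.738, -0.674, 0.01, -0.004]
ft_force: [0.5, 1.2, 0.1]
grip_width: 0.763
[0.59383966 0.02978494 0.34436375] [ 0.0192 -0.0073 -0.9998]
orange px [207.1 155.8] n 27 med [ 0.409 -0.254  0.125] min [ 0.388 -0.26   0.115] max [ 0.421 -0.25   0.131]
orange px [230.8 214.4] n 56 med [0.601 0.034 0.173] min [0.582 0.028 0.158] max [0.615 0.038 0.177]
red px [171.8 156. ] n 32 med [ 0.609 -0.165  0.262] min [ 0.605 -0.17   0.249] max [ 0.613 -0.162  0.272]
orange px [309.5 175.5] n 32 med [ 0.393 -0.256  0.121] min [ 0.38  -0.265  0.109] max [ 0.412 -0.251  0.129]
orange px [225.9 185.6] n 29 med [0.588 0.033 0.171] min [0.575 0.028 0.158] max [0.607 0.038 0.176]
orange px [333.9 188.7] n 22 med [ 0.275 -0.201  0.126] min [ 0.27  -0.227  0.11 ] max [ 0.284 -0.194  0.133]
red px [251.2 140.4] n 23 med [ 0.604 -0.167  0.259] min [ 0.601 -0.341  0.162] max [ 0.713 -0.163  0.273]
orange px [257.4 178.9] n 361 med [0.591 0.028 0.174] min [0.577 0.022 0.172] max [0.61  0.032 0.175]
orange px [481.5 326.5] n 12 med [ 0.419 -0.258  0.127] min [ 0.419 -0.262  0.125] max [ 0.42  -0.255  0.128]
```

View pics/c11.png

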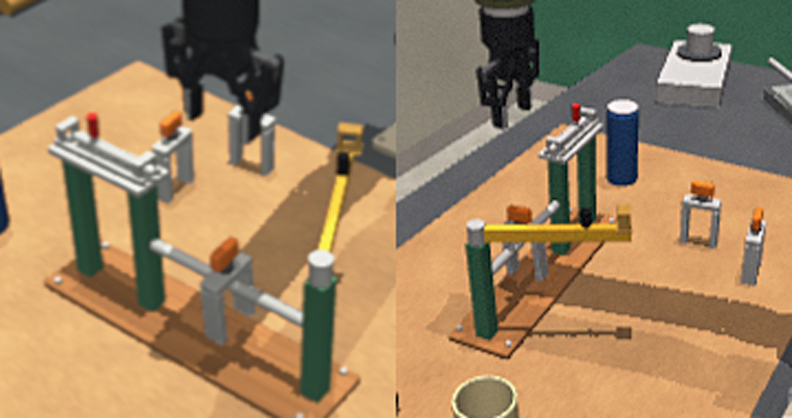

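View pics/w11.png

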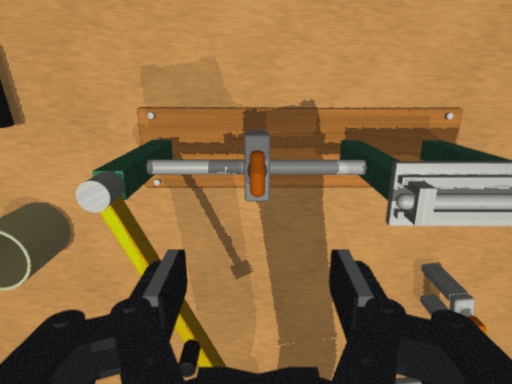

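Step 1 looks met: the grip top is at z = 0.174 (expected 0.175), centred at (0.592,0.028) and square. Next I check the bolt's travel and the gate geometry.

```bash
python3 - <<'E'
from h import *
d=load('w11')
yaw=np.radians(5.05); X=np.array([np.cos(yaw),np.sin(yaw)]); Y=np.array([-np.sin(yaw),np.cos(yaw)])
hp=ray(d,97,195,.217)[:2]; print('hinge cap',hp)
O=np.array([.5897,.0285])
for n,p in (('hinge',hp),('nose',ray(d,399,201,.229)[:2]),('nosec',ray(d,405,201,.229)[:2]),('peg',np.array([.4417,.0745])),('plate edge',ray(d,390,195,.215)[:2])):
    q=p-O; print(n,p.round(4),'rack',(q@X).round(4),(q@Y).round(4))
q=np.array([.4417,.0745])-(O+.13*Y); print('gate dist',np.linalg.norm(q),'angle',np.arctan2(-(q@X),-(q@Y)))
for f in ('s11','d11'):
    d=load(f); m=mask(d,'red'); P=cloud(d); z=P[...,2]; k=m&(z>.24)&(z<.28); v,u=np.nonzero(k)
    p=ray(d,u.mean(),v.mean(),.259)[:2]; q=p-O; print(f,'knob',p,'rack',q@X,q@Y,k.sum())
o=manip.get_obs(); print(o['joint_pos'].round(3))
for t in (0,.06): print('knob',t,O+(-.207+t)*Y)
for g in (1.1,.8,.5,.25,0):
    dirv=-np.sin(g)*X-np.cos(g)*Y; n=-np.cos(g)*X+np.sin(g)*Y
    print('gate',g,'peg',(O+.13*Y+.16*dirv).round(4),'bar pt at .2 offset -open side 6mm',(O+.13*Y+.19*dirv+.006*n).round(4))
E
```

```text
hinge cap [0.57979218 0.15233455]
hinge [0.5798 0.1523] rack 0.001 0.1242
nose [ 0.5989 -0.078 ] rack -0.0002 -0.1069
nosec [ 0.5993 -0.0824] rack -0.0002 -0.1113
peg [0.4417 0.0745] rack -0.1434 0.0588
plate edge [ 0.599  -0.0765] rack 0.0 -0.1054
gate dist 0.16006005606014098 angle 1.110151322112986
s11 knob [ 0.60635121 -0.16899176] rack -0.00079764737167405 -0.19819087717889428 32
d11 knob [ 0.60580448 -0.16742743] rack -0.001204553182711512 -0.19658448670394674 22
[ 0.314  0.269 -0.556  1.384  0.152  1.517 -1.712]
knob 0 [ 0.60792119 -0.17769648]
knob 0.06 [ 0.60263968 -0.11792938]
gate 1.1 peg [0.4426 0.0731] bar pt at .2 offset -open side 6mm [0.414  0.0623]
gate 0.8 peg [0.4737 0.0369] bar pt at .2 offset -open side 6mm [0.4496 0.0181]
gate 0.5 peg [0.5142 0.0114] bar pt at .2 offset -open side 6mm [ 0.4967 -0.0137]
gate 0.25 peg [5.525e-01 1.000e-04] bar pt at .2 offset -open side 6mm [ 0.5417 -0.0286]
gate 0 peg [ 0.5923 -0.0014] bar pt at .2 offset -open side 6mm [ 0.589  -0.0318]
```

Gate is at about 1.11 rad (peg radius 160.1 mm, as given). The nose is at rack y −107 to −111, which is short of the keeper's edge at −94, so the bolt won't bar the way. Plan: close the fingers, come down on the bar's opening side at a radius of about 125 mm, and sweep it shut with the tips at z ≈ 0.195.

```bash
python3 -m pendant '[[[-3,2.5,0],[0.4,1.1,0],255],[[-4,3,0],[0,0,0],255],[[-4,3,0],[0,0,0],255],[[-3,2.5,0],[0,0,0],255],[[0,0,0],[0,0,0],255],[[0,0,0],[0,0,0],255]]'
python3 - <<'E'
from h import *
o=manip.get_obs();Rm=R.from_quat(o['ee_rot']).as_matrix(); print(o['position'],np.degrees(np.arctan2(Rm[1,0],Rm[0,0])),Rm[:,2].round(4))
snap('wrist','w12')
yaw=np.radians(5.05); X=np.array([np.cos(yaw),np.sin(yaw)]); Y=np.array([-np.sin(yaw),np.cos(yaw)]); H=np.array([.5897,.0285])+.13*Y
for g in (1.3,1.1,.9,.7,.5,.35,.2,.1,0):
    dv=-np.sin(g)*X-np.cos(g)*Y; n=-np.cos(g)*X+np.sin(g)*Y; print(g,(H+.125*dv+.02*n).round(4))
E
```

```text
clock: 11.92
position: [0.4462, 0.1399, 0.3322]
ee_rot: [0.738, -0.675, -0.006, 0.007]
ft_force: [0.3, -0.1, 0.3]
grip_width: 0.003
[0.44616012 0.13988107 0.33215206] -84.92345921548981 [-0.0186 -0.0025 -0.9998]
1.3 [0.4542 0.1328]
1.1 [0.4617 0.1087]
0.9 [0.4738 0.0865]
0.7 [0.4901 0.0672]
0.5 [0.5099 0.0515]
0.35 [0.5266 0.0424]
0.2 [0.5444 0.036 ]
0.1 [0.5568 0.0332]
0 [0.5693 0.0317]
```

View pics/w12.png

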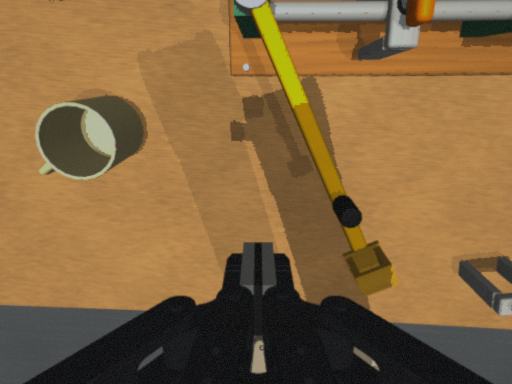

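The view shows closed fingers at (258,260) to the left of the bar, peg at (346,211), keeper at (370,265) and mug at (90,138), well clear. Descending beside the bar.

```bash
python3 -m pendant '[[[0.5,0,-3],[0,-0.9,0],255],[[0,0,-4],[0,0,0],255],[[0,0,-4],[0,0,0],255],[[0,0,-1],[0,0,0],255],[[0,0,0],[0,0,0],255]]'; python3 -m pendant '[[[0.5,-1.5,0],[0,0,0],255],[[0.5,-1.5,0],[0,0,0],255],[[0,0,0],[0,0,0],255]]'
```

```text
clock: 12.6
position: [0.4541, 0.1368, 0.2082]
ee_rot: [0.736, -0.677, -0.002, 0.002]
ft_force: [-0.0, 0.8, 0.8]
grip_width: 0.002
clock: 12.98
position: [0.4668, 0.1043, 0.2113]
ee_rot: [0.735, -0.678, -0.0, -0.0]
ft_force: [0.1, -0.0, 0.6]
grip_width: -0.004
```

```bash
python3 -m pendant '[[[0.8,-1.8,0],[0,0,0],255],[[1.6,-2,0],[0,0,0],255],[[2,-1.6,0],[0,0,0],255],[[1.7,-0.9,0],[0,0,0],255],[[0,0,0],[0,0,0],255]]'
python3 - <<'E'
from h import *
snap('scene','s13');snap('wrist','w13')
a=cv2.imread('pics/s13.png')[100:290,130:310];b=cv2.imread('pics/w13.png')
cv2.imwrite('pics/c13.png',np.hstack([cv2.resize(a,(364,384)),b[:,:430]]))
E
```

```text
clock: 13.6
position: [0.5313, 0.0384, 0.2126]
ee_rot: [0.735, -0.678, -0.0, -0.001]
ft_force: [0.3, 0.6, -0.2]
grip_width: -0.002
```

View pics/c13.png

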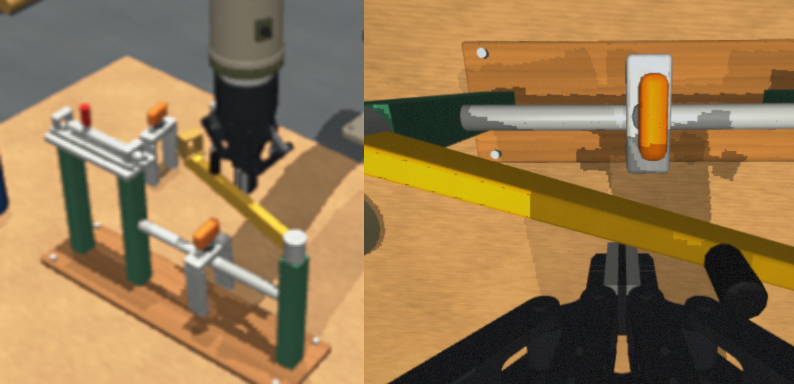

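The bar has swung to about 0.3 rad with the fingers flat on its side. The clamp is undisturbed and below the tips. Continuing to the stop.

```bash
python3 -m pendant '[[[1.5,-0.4,0],[0,0,0],255],[[1.2,-0.1,0],[0,0,0],255],[[0.6,0,0],[0,0,0],255],[[0,0,0],[0,0,0],255]]'
python3 -m pendant '[[[0.6,0,0],[0,0,0],255]]'
python3 - <<'E'
from h import *
snap('scene','s14');snap('wrist','w14')
a=cv2.imread('pics/s14.png')[100:290,130:310];b=cv2.imread('pics/w14.png')
cv2.imwrite('pics/c14.png',np.hstack([cv2.resize(a,(364,384)),b[:,:430]]))
E
```

```text
clock: 14.2
position: [0.5647, 0.0348, 0.2128]
ee_rot: [0.736, -0.677, -0.0, -0.001]
ft_force: [0.6, 0.0, -0.1]
grip_width: 0.0
clock: 14.32
position: [0.5706, 0.0349, 0.2128]
ee_rot: [0.736, -0.677, -0.0, -0.0]
ft_force: [-1.4, 0.3, 1.3]
grip_width: -0.002
```

View pics/c14.png

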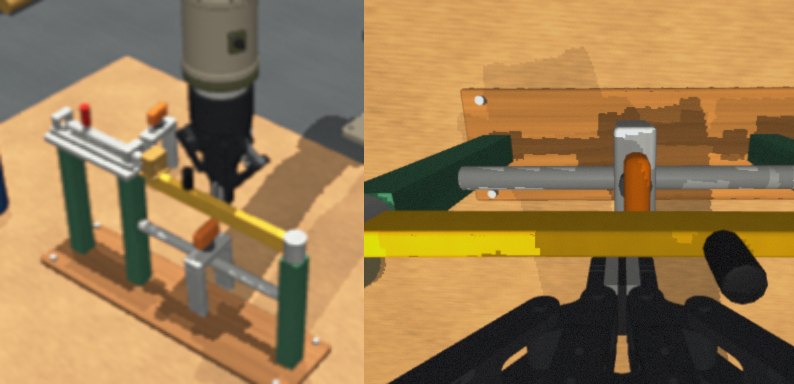

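```bash
python3 -m pendant '[[[0.5,0,0],[0,0,0],255]]'
python3 -m pendant '[[[0.5,0,0],[0,0,0],255]]';python3 -m pendant '[[[0.5,0,0],[0,0,0],255]]'
```

```text
clock: 14.55
position: [0.5727, 0.0351, 0.2127]
ee_rot: [0.736, -0.677, -0.003, 0.003]
ft_force: [-39.9, -4.0, 23.5]
grip_width: -0.003
clock: 14.68
position: [0.5728, 0.0351, 0.2128]
ee_rot: [0.736, -0.676, -0.007, 0.007]
ft_force: [-39.5, -3.8, 24.6]
grip_width: 0.001
clock: 14.8
position: [0.5728, 0.0351, 0.213]
ee_rot: [0.737, -0.676, -0.01, 0.012]
ft_force: [-33.9, -2.8, 20.5]
grip_width: 0.002
```

Hard stop at x = 0.5728 (40 N), so the bar is against its stop. Backing off, rising and looking.

```bash
python3 -m pendant '[[[-2,0,0],[0,0,0],255],[[-3,0,0.5],[0,0,0],255],[[-2,0,4],[0,0,0],255],[[0,0,5],[0,0,0],255],[[0,0,3],[0,0,0],255],[[0,0,0],[0,0,0],255]]'
python3 - <<'E'
from h import *
o=manip.get_obs();Rm=R.from_quat(o['ee_rot']).as_matrix(); print(o['position'],np.degrees(np.arctan2(Rm[1,0],Rm[0,0])),'fix deg',np.degrees(np.cross(Rm[:,2],[0,0,-1])).round(2))
snap('scene','s15');snap('wrist','w15');snap('side','d15')
a=cv2.imread('pics/s15.png')[100:290,130:310];b=cv2.imread('pics/w15.png')
cv2.imwrite('pics/c15.png',np.hstack([cv2.resize(a,(290,306)),cv2.resize(b,None,fx=.8,fy=.8)[:306]]))
for f in ('s15','d15'):
    d=load(f); comps(d,'yellow'); comps(d,'red'); comps(d,'orange')
E
```

```text
clock: 15.55
position: [0.4995, 0.0359, 0.3422]
ee_rot: [0.737, -0.676, -0.01, 0.012]
ft_force: [0.3, 0.3, -0.7]
grip_width: -0.003
[0.4995069  0.03588337 0.34224796] -85.024185798149 fix deg [ 0.3  -1.76  0.  ]
yellow px [238.8 204.5] n 621 med [0.591 0.053 0.209] min [ 0.579 -0.048  0.195] max [0.601 0.137 0.218]
red px [171.8 156. ] n 32 med [ 0.608 -0.165  0.263] min [ 0.604 -0.17   0.247] max [ 0.614 -0.163  0.273]
orange px [244.2 145.8] n 43 med [ 0.284 -0.211  0.122] min [ 0.276 -0.226  0.114] max [ 0.292 -0.196  0.13 ]
orange px [207.1 155.7] n 26 med [ 0.407 -0.256  0.126] min [ 0.386 -0.26   0.114] max [ 0.419 -0.251  0.13 ]
orange px [231.6 214.5] n 46 med [0.597 0.035 0.171] min [0.58  0.029 0.159] max [0.614 0.038 0.177]
yellow px [481.  157.5] n 11 med [-0.187 -0.943  0.036] min [-0.204 -0.952  0.032] max [-0.171 -0.934  0.04 ]
yellow px [235.1 166.8] n 18 med [ 0.59  -0.034  0.215] min [ 0.587 -0.048  0.21 ] max [ 0.597 -0.015  0.218]
yellow px [220.1 180.2] n 87 med [0.583 0.072 0.216] min [0.575 0.005 0.21 ] max [0.592 0.134 0.218]
red px [251.3 140.8] n 18 med [ 0.603 -0.164  0.258] min [ 0.598 -0.17   0.246] max [ 0.607 -0.159  0.272]
orange px [309.5 175.6] n 34 med [ 0.394 -0.257  0.12 ] min [ 0.38  -0.263  0.11 ] max [ 0.411 -0.252  0.129]
orange px [226.4 187.3] n 43 med [0.585 0.034 0.165] min [0.573 0.027 0.155] max [0.607 0.038 0.175]
orange px [333.8 189. ] n 20 med [ 0.274 -0.2    0.125] min [ 0.271 -0.226  0.11 ] max [ 0.283 -0.191  0.133]
```

View pics/c15.png

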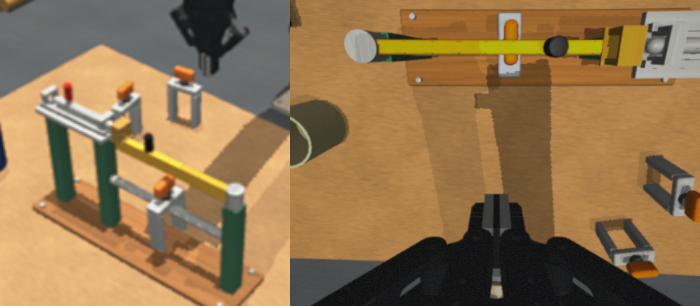

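The bar is shut along the rail with the keeper in line with the bolt, and the clamp is still hung. Next I go behind the red knob.

```bash
python3 -m pendant '[[[2.2,-4.9,0],[0.3,-1.7,0],255],[[2.2,-4.9,0],[0,0,0],255],[[2.2,-4.9,0],[0,0,0],255],[[2.2,-4.9,0],[0,0,0],255],[[2.2,-4.6,0],[0,0,0],255],[[0,0,0],[0,0,0],255]]'
python3 - <<'E'
from h import *
o=manip.get_obs();Rm=R.from_quat(o['ee_rot']).as_matrix(); print(o['position'],np.degrees(np.arctan2(Rm[1,0],Rm[0,0])),'fix deg',np.degrees(np.cross(Rm[:,2],[0,0,-1])).round(2))
snap('wrist','w16'); d=load('w16'); comps(d,'red')
E
```

```text
clock: 16.45
position: [0.6084, -0.2135, 0.329]
ee_rot: [0.738, -0.674, -0.007, 0.005]
ft_force: [-0.3, -0.1, -0.4]
grip_width: 0.002
[ 0.6084419  -0.21350343  0.32896667] -84.80842432004825 fix deg [-0.11 -1.03 -0.  ]
red px [184.4 216.3] n 347 med [ 0.608 -0.171  0.27 ] min [ 0.603 -0.176  0.269] max [ 0.613 -0.165  0.271]
```

View pics/w16.png

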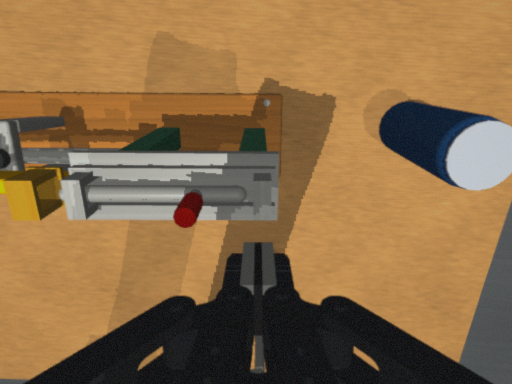

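The knob top is at (184,220), world (0.608,−0.171), 42 mm ahead of the fingers along the rail. Lowering, then pushing.

```bash
python3 -m pendant '[[[0.2,0,-2],[0,-1,0],255],[[0,0,-2],[0,0,0],255],[[0,0,-2],[0,0,0],255],[[0,0,0],[0,0,0],255]]'
```

```text
clock: 17.0
position: [0.6095, -0.2051, 0.2651]
ee_rot: [0.742, -0.671, -0.003, -0.001]
ft_force: [-0.4, 0.6, 0.5]
grip_width: 0.001
```

```bash
python3 -m pendant '[[[-0.1,1.2,0],[0,0,0],255],[[-0.1,1.2,0],[0,0,0],255],[[-0.1,1.2,0],[0,0,0],255],[[0,0,0],[0,0,0],255]]'; python3 - <<'E'
from h import *
snap('wrist','w17'); d=load('w17'); comps(d,'red')
E
```

```text
clock: 17.5
position: [0.6066, -0.1654, 0.2672]
ee_rot: [0.742, -0.67, -0.002, -0.002]
ft_force: [0.7, -1.3, -0.2]
grip_width: -0.001
red px [208.1 273. ] n 976 med [ 0.608 -0.145  0.27 ] min [ 0.601 -0.15   0.249] max [ 0.612 -0.139  0.271]
```

View pics/w17.png

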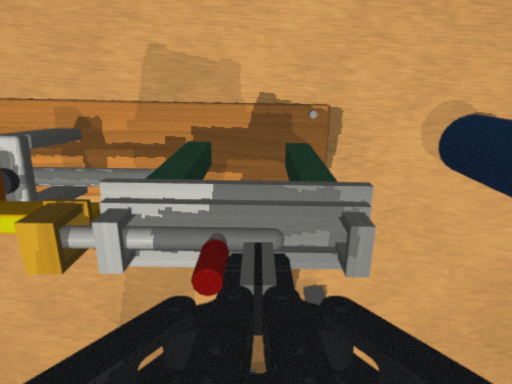

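The bolt is sliding and its nose is entering the keeper at (60,237). I'll push on to the stop.

```bash
python3 -m pendant '[[[-0.1,1.2,0],[0,0,0],255],[[-0.1,1,0],[0,0,0],255],[[0,0.5,0],[0,0,0],255]]'; python3 -m pendant '[[[0,0.5,0],[0,0,0],255]]'; python3 -m pendant '[[[0,0.5,0],[0,0,0],255]]'
```

```text
clock: 17.92
position: [0.6042, -0.14, 0.2674]
ee_rot: [0.741, -0.672, -0.001, -0.0]
ft_force: [-0.4, -14.8, -1.1]
grip_width: -0.001
clock: 18.05
position: [0.6041, -0.1398, 0.2676]
ee_rot: [0.739, -0.673, 0.002, 0.002]
ft_force: [2.9, -22.5, -1.6]
grip_width: 0.002
clock: 18.18
position: [0.6039, -0.14, 0.2676]
ee_rot: [0.737, -0.675, 0.004, 0.004]
ft_force: [3.5, -17.5, -2.8]
grip_width: -0.0
```

```bash
python3 -m pendant '[[[0.1,-1,0],[0,0,0],255],[[0.1,-2,0.5],[0,0,0],255],[[0,-2,4],[0,0,0],255],[[0,0,5],[0,0,0],255],[[0,0,4],[0,0,0],255],[[-2,0,1],[0,0,0],255],[[0,0,0],[0,0,0],255]]'; python3 - <<'E'
from h import *
snap('wrist','w18'); snap('scene','s18'); snap('side','d18'); 
yaw=np.radians(5.05); X=np.array([np.cos(yaw),np.sin(yaw)]); Y=np.array([-np.sin(yaw),np.cos(yaw)]);O=np.array([.5897,.0285])
for f in ('w18','s18','d18'):
    d=load(f); comps(d,'red'); comps(d,'orange')
    m=mask(d,'red'); P=cloud(d); z=P[...,2]; k=m&(z>.245)&(z<.28)&(P[...,0]<.65); v,u=np.nonzero(k)
    p=ray(d,u.mean(),v.mean(),.27 if f=='w18' else .259)[:2]; q=p-O; print(f,'knob rack',q@X,q@Y)
a=cv2.imread('pics/s18.png')[100:290,130:310];b=cv2.imread('pics/w18.png')
cv2.imwrite('pics/c18.png',np.hstack([cv2.resize(a,(290,306)),cv2.resize(b,None,fx=.8,fy=.8)[:306]]))
E
```

```text
clock: 19.05
position: [0.5852, -0.1935, 0.4189]
ee_rot: [0.738, -0.675, 0.003, 0.001]
ft_force: [0.5, -0.4, 0.3]
grip_width: 0.0
red px [169.5 151.8] n 200 med [ 0.603 -0.121  0.27 ] min [ 0.598 -0.127  0.268] max [ 0.609 -0.116  0.271]
orange px [ 53.9 117.7] n 34 med [0.606 0.024 0.171] min [0.598 0.023 0.169] max [0.615 0.029 0.173]
orange px [293.7 268.9] n 9 med [ 0.419 -0.261  0.126] min [ 0.418 -0.264  0.125] max [ 0.42  -0.258  0.128]
orange px [254.7 347.9] n 18 med [ 0.281 -0.218  0.129] min [ 0.276 -0.22   0.127] max [ 0.285 -0.216  0.13 ]
w18 knob rack 0.00046233487208684844 -0.15028804439770038
red px [185.9 162.5] n 33 med [ 0.605 -0.115  0.264] min [ 0.6   -0.12   0.249] max [ 0.61  -0.113  0.272]
orange px [244.3 145.4] n 46 med [ 0.284 -0.209  0.126] min [ 0.278 -0.226  0.113] max [ 0.29  -0.195  0.131]
orange px [207.1 155.7] n 26 med [ 0.405 -0.255  0.124] min [ 0.387 -0.258  0.114] max [ 0.42  -0.25   0.132]
orange px [231.8 214.1] n 45 med [0.596 0.034 0.171] min [0.578 0.029 0.163] max [0.614 0.037 0.177]
s18 knob rack -0.0005986677425565931 -0.14844984891978047
red px [245.1 145.7] n 19 med [ 0.6   -0.116  0.26 ] min [ 0.596 -0.12   0.246] max [ 0.605 -0.113  0.272]
orange px [309.4 175.4] n 35 med [ 0.394 -0.256  0.122] min [ 0.38  -0.262  0.108] max [ 0.413 -0.25   0.129]
orange px [226.6 186.9] n 34 med [0.584 0.034 0.168] min [0.574 0.026 0.155] max [0.604 0.038 0.176]
orange px [334.  188.3] n 23 med [ 0.275 -0.203  0.127] min [ 0.271 -0.226  0.108] max [ 0.284 -0.194  0.133]
d18 knob rack -0.0013095995318997303 -0.146791579329284
```

View pics/c18.png

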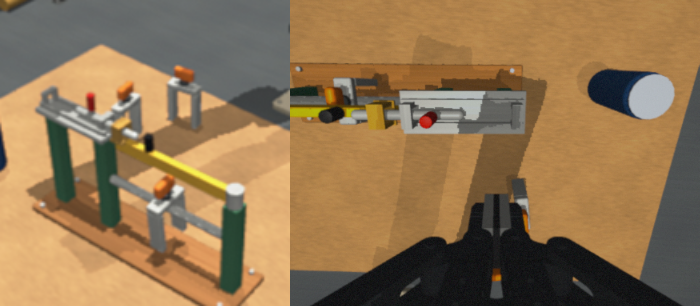

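Knob rack y reads −147 to −150 in the three views, and home is −147. I'll check the nose past the keeper and the bar enlarged.

```bash
python3 - <<'E'
from h import *
b=cv2.imread('pics/w18.png')[60:180,0:200]; cv2.imwrite('pics/c19.png',cv2.resize(b,None,fx=4,fy=4,interpolation=cv2.INTER_CUBIC))
E
```

```text
(no output)
```

View pics/c19.png

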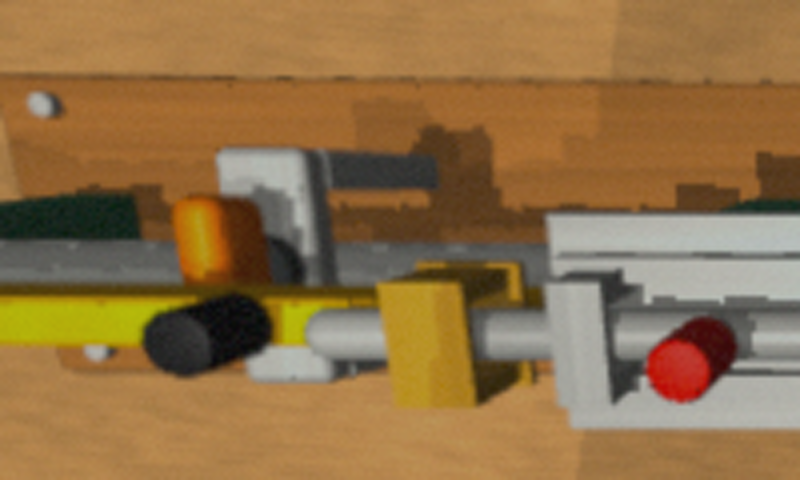

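```bash
python3 - <<'E'
from h import *
yaw=np.radians(5.05); X=np.array([np.cos(yaw),np.sin(yaw)]); Y=np.array([-np.sin(yaw),np.cos(yaw)]);O=np.array([.5897,.0285])
d=load('w18'); f=lambda x,y,h:(lambda q:(round(q@X,4),round(q@Y,4)))(ray(d,x/4-.4,60+y/4-.4,h)[:2]-O)
print('nose',f(307,332,.229),'plate edge',f(550,330,.215),'peg top',f(180,345,.243),'guide left top',f(548,290,.242))
for n in ('s0','s18'):
    dd=load('scene0' if n=='s0' else n); a=dd['pixels']
    if n=='s0': A=a
print([(k,int(np.abs(A[y0:y1,x0:x1].astype(int)-a[y0:y1,x0:x1]).max(-1).__gt__(60).sum())) for k,(x0,x1,y0,y1) in dict(mug=(340,400,240,305),mallet=(310,440,305,384),can=(100,140,145,215)).items()])
E
```

```text
nose (np.float64(0.0006), np.float64(-0.0551)) plate edge (np.float64(-0.0013), np.float64(-0.1058)) peg top (np.float64(0.0001), np.float64(-0.0345)) guide left top (np.float64(0.0123), np.float64(-0.1158))
[('mug', 0), ('mallet', 0), ('can', 0)]
```

The nose reads −55 and the peg −34.5 (true −30), so this view reads about 3–4 mm low. That puts the bolt at its stop, which fits the 20 N hard stop. The bar is at 0 rad (peg x = 0.1 mm), the clamp hangs, and the bystanders' pixels are unchanged. Handing in.

```bash
python3 - <<'E'
from workcell import manip
print(manip.get_obs()['clock'],manip.hand_in())
E
```

```text
the job is handed in; nothing more can be done
19.2 None
```

The job is handed in at 19.2 s: the clamp hangs on the rail, the lock bar is shut over it and the bolt is pushed to its stop. No verdict was reported.

I hung the rightmost of the three clamps astride mid-rail and released it. Then I swept the bar to its stop (about 40 N on the fingers) and pushed the bolt by its knob to a firm stop (about 20 N).

**Last checks:**
- **Clamp:** the grip top was at z ≈ 0.174 m (0.175 expected) right after release, centred over the rail and square. It still looked so after the bolt was thrown.
- **Bar:** the peg lies 0.1 mm off the rail line, so the bar is shut.
- **Bystanders:** the mug, mallet and can look unchanged in the scene view. The gripper was well clear, at z ≈ 0.42 m.

**Disagreements:**
- **Bolt travel:** the knob read rack y −147, −148 and −150 mm in the three views, and the nose about 3 mm short of home. Taken raw, that is 57 to 60 mm of travel. The peg in the same wrist view was off by 4.5 mm in the same direction, so I took the bolt as fully home.
- **Bolt start:** the bolt seemed to begin about 5–9 mm forward of fully back, still clear of the keeper.
- **Lowering the clamp:** the wrist force barely changed when the crown met the rail, so I judged that contact from height.

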